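# Feel along the edge of a scraped chair apron

## Task

The curved dark-wood chair apron on the bench has just been scraped: feel its rounded top edge for rough spots. With the gripper shut, set the fingertips gently on the middle of the edge at the tall end and run them along it, following the curve and touching the wood all the way, to the low end, so lightly that the apron only gives a little on its rubber buffers. Finish with the fingertips still resting lightly on the edge at the low end (the program ends while they touch it), without gripping or lifting the apron and leaving everything else alone.

Things in the scene. Friction and masses are not known exactly. Their poses are not given: they have to be found in the camera images.
- stand: light-wood base board, 130 x 360 x 18 mm, fixed to the table; origin at the centre of its underside, on the table. Its y axis runs lengthwise, towards the apron's tall end; the apron stands on it on three black rubber buffers and bulges towards the board's +x.
- apron (a joint): how far the dark-wood chair apron is pressed down into its soft rubber buffers (m): 0 at rest, positive = down, end stop at 0.014. It gives straight down, level, about 2 mm per newton (500 N/m) wherever it is pressed, springs back when let go, and cannot move sideways.
- edge_0 (a point): point on the crest (highest line, middle of the thickness) of the apron's top edge: the tall end, 14 mm in from the very end of the wood; it moves down with the apron. The apron is a dark-wood wall 22 mm thick with a half-round top, 348 mm long along its curve (plan radius 260 mm, concave side to the board's -x).
- edge_1 (a point): point on the crest (highest line, middle of the thickness) of the apron's top edge: point 1, counting from 0 at the tall end to 9 at the low end; it moves down with the apron. The edge points are 36 mm apart along the curve, not marked on the wood; the edge runs nearly straight between neighbours.
- edge_2 (a point): point on the crest (highest line, middle of the thickness) of the apron's top edge: point 2, counting from 0 at the tall end to 9 at the low end; it moves down with the apron. The top edge is 112 mm above the table at the tall end, slopes down gently (at most 15 degrees) from here to edge_7, and is 82 mm above the table at the low end.
- edge_3 (a point): point on the crest (highest line, middle of the thickness) of the apron's top edge: point 3, counting from 0 at the tall end to 9 at the low end; it moves down with the apron.
- edge_4 (a point): point on the crest (highest line, middle of the thickness) of the apron's top edge: point 4, counting from 0 at the tall end to 9 at the low end; it moves down with the apron.
- edge_5 (a point): point on the crest (highest line, middle of the thickness) of the apron's top edge: point 5, counting from 0 at the tall end to 9 at the low end; it moves down with the apron.
- edge_6 (a point): point on the crest (highest line, middle of the thickness) of the apron's top edge: point 6, counting from 0 at the tall end to 9 at the low end; it moves down with the apron.
- edge_7 (a point): point on the crest (highest line, middle of the thickness) of the apron's top edge: point 7, counting from 0 at the tall end to 9 at the low end; it moves down with the apron.
- edge_8 (a point): point on the crest (highest line, middle of the thickness) of the apron's top edge: point 8, counting from 0 at the tall end to 9 at the low end; it moves down with the apron.
- edge_9 (a point): point on the crest (highest line, middle of the thickness) of the apron's top edge: the low end, 14 mm in from the very end of the wood; it moves down with the apron.
- tub: bystander: open grey tub with screws, 55 x 75 x 40 mm, loose on the base board inside the apron's curve; origin at the centre of its underside
- sanding_block: bystander: cork sanding block 35 x 75 x 28 mm, loose on the table on the apron's bulging side; origin at the centre of its underside
- driver_a: bystander: black-handled screwdriver, 170 mm, lying on the table on the apron's bulging side
- bent_arm: bystander: bent light-wood chair arm, about 270 mm long, bar 22 mm thick, lying on the table
- glue: bystander: white glue bottle, 56 mm across, 110 mm tall; origin at the centre of its underside
- mug: bystander: steel cup, 72 mm across, 85 mm tall; origin at the centre of its underside
- mallet: bystander: wooden mallet, 240 mm, lying on the table

How it is judged (in metres and radians):
On the way, in this order (a step that is already met when the one before it is completed fails the run):
1. the shut fingertips touch the top edge at the tall end (horizontal distance between the grasp point and edge_0 below 0.0155 m and z of the grasp point in the frame of edge_0 between 0.013 and 0.045 m and contact force between the fingers and stand above 0.2 N), for 0.04 s.
2. they touch the top edge at point 1 on the way to the low end (horizontal distance between the grasp point and edge_1 below 0.0155 m and z of the grasp point in the frame of edge_1 between 0.013 and 0.045 m and contact force between the fingers and stand above 0.2 N), for 0.04 s.
3. they touch the top edge at point 2 on the way to the low end (horizontal distance between the grasp point and edge_2 below 0.0155 m and z of the grasp point in the frame of edge_2 between 0.013 and 0.045 m and contact force between the fingers and stand above 0.2 N), for 0.04 s.
4. they touch the top edge at point 3 on the way to the low end (horizontal distance between the grasp point and edge_3 below 0.0155 m and z of the grasp point in the frame of edge_3 between 0.013 and 0.045 m and contact force between the fingers and stand above 0.2 N), for 0.04 s.
5. they touch the top edge at point 4 on the way to the low end (horizontal distance between the grasp point and edge_4 below 0.0155 m and z of the grasp point in the frame of edge_4 between 0.013 and 0.045 m and contact force between the fingers and stand above 0.2 N), for 0.04 s.
6. they touch the top edge at point 5 on the way to the low end (horizontal distance between the grasp point and edge_5 below 0.0155 m and z of the grasp point in the frame of edge_5 between 0.013 and 0.045 m and contact force between the fingers and stand above 0.2 N), for 0.04 s.
7. they touch the top edge at point 6 on the way to the low end (horizontal distance between the grasp point and edge_6 below 0.0155 m and z of the grasp point in the frame of edge_6 between 0.013 and 0.045 m and contact force between the fingers and stand above 0.2 N), for 0.04 s.
8. they touch the top edge at point 7 on the way to the low end (horizontal distance between the grasp point and edge_7 below 0.0155 m and z of the grasp point in the frame of edge_7 between 0.013 and 0.045 m and contact force between the fingers and stand above 0.2 N), for 0.04 s.
9. they touch the top edge at point 8 on the way to the low end (horizontal distance between the grasp point and edge_8 below 0.0155 m and z of the grasp point in the frame of edge_8 between 0.013 and 0.045 m and contact force between the fingers and stand above 0.2 N), for 0.04 s.
10. they touch it at the low end (horizontal distance between the grasp point and edge_9 below 0.0155 m and z of the grasp point in the frame of edge_9 between 0.013 and 0.045 m and contact force between the fingers and stand above 0.2 N), for 0.04 s.
At the end, for the whole second after the job is handed in: The shut fingertips rest on the top edge within 22 mm of the point edge_9 at the low end (seen from above), pressing with 0.2 to 10 N so that the apron is down by 0.3 to 13.5 mm, short of its end stop; every bystander is within 20 mm of where it was (horizontal distance between the grasp point and edge_9 below 0.022 m and z of the grasp point in the frame of edge_9 between 0.013 and 0.045 m and contact force between the fingers and stand between 0.2 and 10 N and value of joint apron between 0.0003 and 0.0135 m and distance of each of tub, sanding_block, driver_a, bent_arm, glue, mug, mallet from where it was at the start of the episode below 0.02 m); the arm keeps its last pose, push and grip.
It fails at once if the robot presses or pinches the apron or its stand with more than 15 N (contact force between the arm and stand above 15 N).
It fails at once if the fingers press or pinch the apron or its stand with more than 15 N (contact force between the fingers and stand above 15 N).
It fails at once if the apron is lifted off its buffers by more than 5 mm (value of joint apron below -0.005 m).
It fails at once if a bystander is moved by more than 20 mm (distance of any of tub, sanding_block, driver_a, bent_arm, glue, mug, mallet from where it was at the start of the episode above 0.02 m).
It also fails if it takes over 48 s, if anything falls off the work surface, if the arm or the gripper's body presses on something with over 40 N, if the wrist force passes 120 N, or if a joint passes its speed limit or range.

## Robot

A 7-joint arm with a two-finger parallel gripper is mounted at the origin on the work surface. World frame = base frame: x ahead of the robot, y to its left, z up, the work surface at z = 0. Lengths are in mm, angles in degrees, forces in N, time in s.
With the tool pointing down it reaches from about 400 to 900 mm from the base axis. Payload 5.5 kg.
Tool frame: the origin (TCP) lies between the finger pads; the fingertips stand 14 mm ahead of it and the grasp point (between the pads) lies 5 mm behind it (r.finger_overhang is the distance from the TCP to the fingertips, in mm); x points along the fingers, y is the direction in which the jaws open and shut, and the axes are right-handed (so a half turn about x gives the same grasp; the last joint's range is limited). The gripper opens to 85 mm and grips with 20 to 120 N. Pads are 22 mm wide; open, the fingers measure 114 mm over their backs; the gripper's body (76 mm by 85 mm) begins 54 mm behind the grasp point. The pads swing forward as they close: fully open they stand 13 mm farther back than shut.
Start: joints at [15.08, 28.699, -24.465, 88.831, 12.651, 65.22, -12.049], TCP at [650, 0.038, 215.01] pointing down, gripper open.
Joint ranges: [-164.97, 164.97], [-17.58, 116.51], [-87.97, 89.64], [11.32, 138.91], [-80.73, 260.73], [10.89, 115.49], [-147.41, 147.41]. Speed limits (degrees/s): [147.25, 147.25, 180, 180, 180, 180, 180].

## Interface

Orientations are given as [roll, pitch, yaw] about the fixed x, y, z axes, in that order (R = Rz(yaw) Ry(pitch) Rx(roll)).
In Python, from cell import r, vision, ticket gives the robot as it stands.
- The arm moves only by the tool servo_tool, never from a script. Its argument "steps" is text: rows parted by semicolons, each of 6 numbers parted by spaces: the shift along the world's x, y, z in units of 40 mm (1.0 is 40 mm), then the turn, a rotation vector about the world's x, y, z in units of 6 degrees (1.0 is 6 degrees). In form: tx ty tz ax ay az; .... A call has 1 to 12 rows; each row is the pose to reach, as a shift and turn from the pose measured when the call began; what a row does not reach only later rows make up. A row lasts 1/12 s, in which the tool goes at most 41.7 mm and 7.16 degrees, less where a joint would pass 70% of its speed; a pose out of reach is approached as far as the arm can. A call with a gripper value outside its range is refused whole. "fingers" is the closure, from 0 (fully open) to 1 (shut), set as the call begins (left out, the last holds). The fingers move at their own pace and stop on an object; "force" is the grip in N (left out, the last holds). Time passes only in rows, so rows that repeat a pose let the fingers close. It gives the time, the measured TCP pose, the force and the opening at its end, in the units of the state.
- r.sense(): the state, without advancing time (a new reading comes with each control period).
- vision.read_camera(name): name is "scene" or "side" or "wrist"; returns a dict with "frame" (400x640x3 uint8, red, green, blue), "depth" (400x640 float32, mm along the optical axis (not along the pixel's ray), 0 where there is no reading), "mtx" (3x3 intrinsics, pixels), "origin" and "orientation" of the camera in the world; the wrist camera has in their place "tool_from_camera" (4x4, takes a point from camera to tool coordinates, whose origin is the TCP and whose axes are the tool frame's). Camera axes: x right, y down, z forward; pixel columns grow to the right and rows downward; lengths in mm; the calibration is good to about 2 mm. A picture is of the moment at which its call begins: read the wrist's pose just before it.
- ticket.finish_job(): hands the job in, once; it reports no verdict.
The state is a dict: "t": time; "joint_pos": joint angles; "joint_vel": joint speeds; "joint_efforts": joint torques, N m; "tcp_pos": TCP position; "eef_rot": TCP orientation; "contact_force": force on the tool from outside, world axes, zero at the start; "moment": the same for the moment, N m; "finger_gap": finger opening in mm.
Only numpy, scipy, OpenCV 4.12 (cv2) and the standard library are available. Lean on these libraries where they do the work, as an engineer would, in place of code of your own. Each camera call takes 0.05 s, during which the arm holds its last target. There are 200 camera calls.

## Working session

There is one attempt and no reset: what is moved stays moved. The work goes in short steps, Python scripts to look and compute and a tool call to move; the robot and the scene stay as the last step left them, time stands still between calls to the robot, and variables do not carry over. Pictures are saved under pics/ and viewed, about 8 in all and at most 12, crops included, and the job is handed in when it is done.

Besides the shell and the picture viewer there is one more tool, called after "Call:" by a JSON object that holds its "api" and its "payload", one argument or row to a line. servo_tool: Moves the arm, as the interface text tells. Its arguments: {"type":"object","properties":{"steps":{"type":"string"},"fingers":{"type":"number"},"force":{"type":"number"}},"required":["steps"]}

```bash
mkdir -p pics; ls
python3 - <<'E'
from cell import r,vision
import cv2,numpy as np
s=r.sense();print(s)
for n in("scene","side"):
    c=vision.read_camera(n);cv2.imwrite(f"pics/{n}0.png",c["frame"][:,:,::-1]);np.savez(f"{n}0.npz",**c)
    print(n,c["origin"],c["orientation"],c["mtx"])
E
```

```text
pics
{'t': 0.0, 'joint_pos': array([ 15.08031348,  28.75386473, -24.45257012,  88.89159654,
        12.65186579,  65.21777637, -12.04936251]), 'joint_vel': array([ 0.04603652, -0.00660733,  0.02378886,  0.04400584,  0.03478318,
        0.054699  , -0.0222557 ]), 'joint_efforts': array([ 1.57038257e-04, -5.69523740e+01, -5.81651285e+00, -2.80938792e+01,
        1.07328620e-02,  1.20940185e-02,  1.30241034e-05]), 'tcp_pos': array([ 6.49287393e+02, -5.51696198e-02,  2.13956642e+02]), 'eef_rot': array([-91.57875294,  89.89029004, 178.42400874]), 'contact_force': array([ 0.2361526 ,  0.46072615, -0.65406805]), 'moment': array([-0.0239226 ,  0.01900511,  0.05903811]), 'finger_gap': 85.42556383272338}
scene [1270.6287015   268.34160613 1180.08281537] [-145.96776678   -0.84124602  110.07013164] [[465.17240278   0.         321.63541488]
 [  0.         465.17240278 196.82184919]
 [  0.           0.           1.        ]]
side [  331.14607446 -1158.4470217    887.62928812] [-123.48650791    1.25093001  -13.42632964] [[478.8664328    0.         314.00182298]
 [  0.         478.8664328  200.56648256]
 [  0.           0.           1.        ]]
```

View pics/scene0.png

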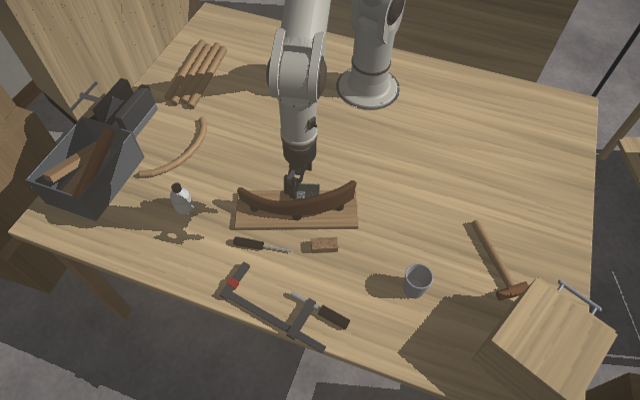

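View pics/side0.png

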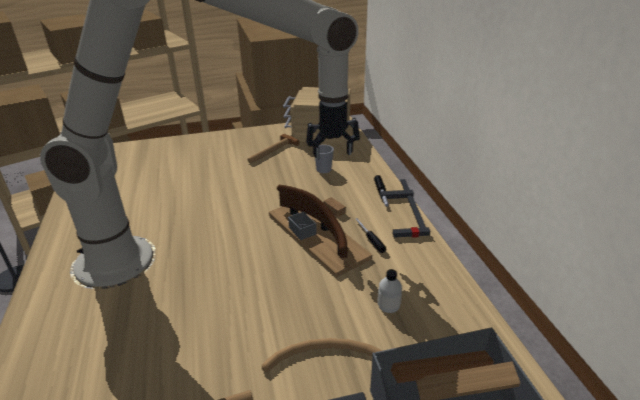

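```bash
cat > h.py <<'E'
import numpy as np
from scipy.spatial.transform import Rotation as R
def cloud(c):
    d=c["depth"];v,u=np.mgrid[:d.shape[0],:d.shape[1]];K=c["mtx"]
    p=np.stack([(u-K[0,2])/K[0,0]*d,(v-K[1,2])/K[1,1]*d,d],-1)
    return p@R.from_euler("xyz",c["orientation"],degrees=True).as_matrix().T+c["origin"]
E
python3 - <<'E'
from h import *
import cv2
out=[]
for n,(u0,u1,v0,v1) in dict(scene=(225,365,170,235),side=(262,375,178,278)).items():
    c=np.load(n+"0.npz");P=cloud(c);f=c["frame"]
    hsv=cv2.cvtColor(f,cv2.COLOR_RGB2HSV)
    m=np.zeros(f.shape[:2],bool);m[v0:v1,u0:u1]=1
    b=m&(P[...,2]>10)&(P[...,2]<26)&(c["depth"]>0)
    print(n,"board z",np.median(P[b][:,2]),cv2.minAreaRect(P[b][:,:2].astype(np.float32)))
    dk=m&(f[...,0].astype(int)-f[...,2]>15)&(P[...,2]>50)&(P[...,2]<125)&(hsv[...,2]<130)
    q=P[dk];print(len(q),q.min(0),q.max(0));out.append(q)
    # crest per y bin
    for y in np.arange(-200,260,24):
        s=q[abs(q[:,1]-y)<6]
        if len(s)>2:
            t=s[s[:,2]>s[:,2].max()-5];print(y,len(s),t.mean(0).round(1),s[:,2].max().round(1))
    a=f[v0:v1,u0:u1,::-1].copy();a2=a.copy();a2[dk[v0:v1,u0:u1]]=(0,255,0)
    cv2.imwrite(f"pics/m{n}.png",cv2.resize(np.hstack([a,a2]),None,fx=2.8,fy=2.8,interpolation=0))
np.savez("q.npz",a=out[0],b=out[1])
i=[cv2.imread(f"pics/m{n}.png") for n in("scene","side")]
w=max(x.shape[1] for x in i);cv2.imwrite("pics/m.png",np.vstack([cv2.copyMakeBorder(x,0,0,0,w-x.shape[1],0) for x in i]))
E
```

```text
scene board z 17.84201779993964 ((588.9385986328125, -41.87806701660156), (136.10023498535156, 360.65118408203125), 20.94915771484375)
1656 [ 501.31764294 -209.69105485   50.08126542] [648.80275809 108.98697491 116.02595275]
-200 37 [ 625.6 -199.3   82.8] 85.1
-176 42 [ 631.2 -175.4   81.8] 85.5
-152 43 [ 634.7 -150.6   82.7] 85.2
-128 42 [ 636.8 -127.8   81.9] 85.7
-104 49 [ 635.6 -103.1   82.2] 85.4
-80 46 [631.4 -78.   87.3] 90.5
-56 51 [623.3 -52.4  93. ] 95.2
-32 66 [619.1 -30.6  96.8] 99.4
-8 74 [609.2  -8.1 102.9] 105.2
16 78 [592.6  17.5 109.4] 112.8
40 89 [578.5  40.1 112.7] 116.0
64 94 [555.4  64.3 111.4] 114.7
88 99 [524.9  88.8 112.4] 115.7
112 17 [509.3 107.3 107. ] 108.6
side board z 19.058819062460998 ((705.3761596679688, -15.682357788085938), (409.7623596191406, 366.32177734375), 14.657538414001465)
1318 [ 494.90609318 -214.30348605   50.07294632] [642.50246698 100.94873452 117.79502054]
-200 48 [ 622.7 -199.7   82.4] 85.6
-176 21 [ 627.2 -176.9   82.9] 85.8
-152 26 [ 631.6 -152.7   83.1] 85.8
-128 26 [ 632.6 -128.1   82.3] 84.4
-104 28 [ 632.  -104.1   83. ] 85.3
-80 39 [627.2 -79.   88.9] 91.7
-56 39 [622.6 -55.5  91.7] 94.1
-32 50 [614.5 -30.6 100. ] 102.6
-8 56 [602.   -6.2 106. ] 108.1
16 67 [588.2  16.1 109.6] 112.0
40 75 [570.   40.1 112.1] 115.1
64 94 [542.5  64.2 114.5] 117.8
88 104 [516.3  88.  113.4] 116.4
```

View pics/m.png

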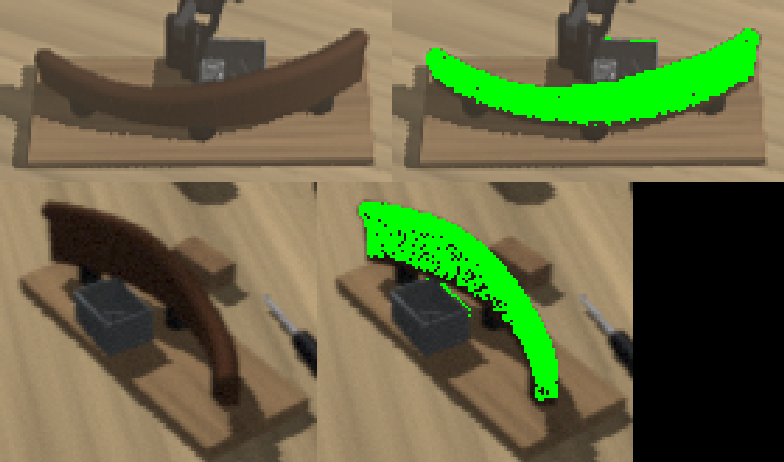

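```bash
cat > fit.py <<'E'
from h import *
from scipy.optimize import least_squares
from scipy.interpolate import PchipInterpolator as PI
d=np.load("q.npz");A,B=d["a"],d["b"]
ks=np.array([-174,-160,-88,-52,-16,20,56,92,160,174.])  # s from tall(-) to low(+)
def res(p,full=False):
    out=[];S=[]
    for q,sg in((A,1),(B,-1)):
        x=q+sg*np.array([p[10],p[11],p[12]])
        v=x[:,:2]-p[:2];rho=np.hypot(*v.T);th=np.arctan2(v[:,1],v[:,0])
        s=-(th-p[2])*260; S.append(s)
        H=PI(ks,np.r_[p[3],p[3],p[3],p[4:9],p[8],p[8]])(np.clip(s,-174,174)) 
        h=np.maximum(x[:,2]-(H-11),0)
        e=np.hypot(rho-260,h)-11
        # ends
        e=np.r_[e,np.maximum(abs(s)-174,0)]
        out.append(e)
    return (out,S) if full else np.r_[out[0],out[1]]
p0=np.r_[376,-130,np.radians(21),113,110,105,98,90,84,0,0,0,0]
f=least_squares(res,p0,loss="soft_l1",f_scale=1.5)
p=f.x
o,S=res(p,True)
print(p.round(2),np.degrees(p[2]),[np.median(abs(e)) for e in o],[np.percentile(s,[0,.5,1,99,99.5,100]).round(1) for s in S])
# centre th so the ends are symmetric
mid=np.mean([ (np.percentile(s,.5)+np.percentile(s,99.5))/2 for s in S])
s=-162+36*np.arange(10); 
for use in (0,mid):
    th=p[2]-(s+use)/260
    H=PI(ks,np.r_[p[3],p[3],p[3],p[4:9],p[8],p[8]])(s)
    E=np.c_[p[0]+260*np.cos(th),p[1]+260*np.sin(th),H];print(use,E.round(1).tolist())
E
python3 fit.py
```

```text
[ 3.7404e+02 -1.2517e+02  3.6000e-01  1.1240e+02  1.0909e+02  1.0131e+02
  9.2140e+01  8.5100e+01  8.2240e+01  4.2740e+01 -2.7000e-01  6.0000e-02
  6.8000e-01] 20.66770092148888 [np.float64(0.02939345563140705), np.float64(0.11663180808969642)] [array([-181.9, -177.3, -174.5,  169.9,  173.1,  177.5]), array([-185.1, -180.3, -177.5,  179.4,  180.7,  184.1])]
0 [[518.0, 91.3, 112.4], [546.5, 69.4, 112.4], [571.7, 43.7, 112.4], [593.2, 14.8, 109.4], [610.4, -16.8, 101.8], [623.1, -50.5, 92.6], [631.0, -85.5, 85.3], [634.0, -121.4, 82.3], [632.1, -157.3, 82.2], [625.1, -192.6, 82.2]]
-0.9435334697674804 [[517.3, 91.8, 112.4], [545.8, 70.0, 112.4], [571.1, 44.4, 112.4], [592.7, 15.6, 109.4], [610.0, -15.9, 101.8], [622.8, -49.6, 92.6], [630.9, -84.6, 85.3], [634.0, -120.4, 82.3], [632.2, -156.4, 82.2], [625.4, -191.7, 82.2]]
```

Call:
{"api": "servo_tool", "payload": {
  "steps": "-0.4 0.3 0 0 0 0; -0.9 0.6 0 0 0 0; -1.4 0.95 0 0 0 0; -1.9 1.3 0 0 0 0; -2.4 1.65 0 0 0 0; -2.9 2.0 -0.2 0 0 0; -3.2 2.2 -0.6 0 0 0; -3.3 2.3 -1.0 0 0 0; -3.3 2.3 -1.3 0 0 0; -3.3 2.3 -1.4 0 0 0; -3.3 2.3 -1.4 0 0 0; -3.3 2.3 -1.4 0 0 0",
  "fingers": 1,
  "force": 20
}}

```text
t: 1.1
tcp_pos: [518.1, 91.4, 158.1]
eef_rot: [-94.7, 89.9, 175.2]
contact_force: [0.2, 0.2, 1.3]
finger_gap: -0.0
```

Run:
```python
from cell import r,vision
import cv2
for i in range(3):
    s=r.sense();print(s["t"],s["tcp_pos"],s["eef_rot"],s["contact_force"],s["finger_gap"]); 
    c=vision.read_camera(["scene","side","wrist"][i]);f=c["frame"][:,:,::-1]
    if i==0:a=f[150:250,200:400]
    if i==1:b=f[150:250,230:430]
import numpy as np
cv2.imwrite("pics/c1.png",cv2.resize(np.vstack([a,b]),None,fx=3,fy=3,interpolation=2))
```

```text
1.1 [518.05600277  91.36634425 158.05645229] [-94.73998188  89.89095818 175.19451686] [0.19391912 0.18634445 1.27790046] -0.01565958279123553
1.15 [518.3836389   91.51832807 158.48665093] [-107.0256205    89.94179603  162.91229942] [-0.86814169  1.30564616 -0.44950971] -0.13786468785140427
1.2 [518.45663285  91.65355428 158.69433586] [-124.6126152    89.96460876  145.33178297] [-7.44254719e-04  9.16955058e-02  8.09057824e-01] 0.024709289720708034
```

View pics/c1.png

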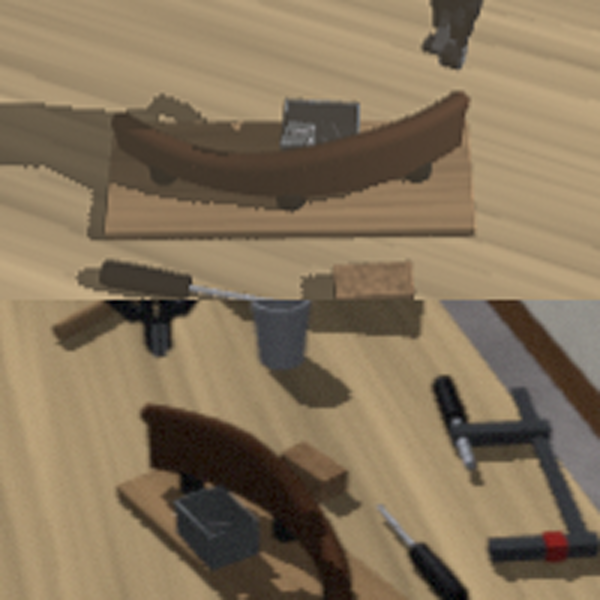

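Run:
```python
from h import *
for n,(u0,v0) in dict(scene=(200,150),side=(230,150)).items():
    c=np.load(n+"0.npz");M=R.from_euler("xyz",c["orientation"],degrees=True).as_matrix()
    for P in([518.3,91.5,144.4],[517.6,91.6,112]):
        q=c["mtx"]@(M.T@(np.array(P)-c["origin"]));q=q[:2]/q[2];print(n,q,(q-[u0,v0])*3)
```

```text
scene [349.3769967  176.76071677] [448.13099009  80.28215032]
scene [348.75353916 183.40280844] [446.26061747 100.20842533]
side [283.87697738 176.61913469] [161.63093213  79.85740406]
side [284.24109045 185.6686268 ] [162.72327136 107.0058804 ]
```

Run:
```python
from h import *
from cell import r,vision
import cv2
s=r.sense();print(r.finger_overhang,s["t"],s["tcp_pos"],s["finger_gap"])
for n,(u0,u1,v0,v1) in dict(scene=(335,365,150,200),side=(265,300,150,200)).items():
    c=vision.read_camera(n);P=cloud(c)[v0:v1,u0:u1].reshape(-1,3)
    q=P[(np.hypot(P[:,0]-518,P[:,1]-91)<35)&(P[:,2]>122)]
    for z in range(122,210,8):
        t=q[(q[:,2]>=z)&(q[:,2]<z+8)]
        if len(t):print(n,z,len(t),t.min(0).round(),t.max(0).round())
s=r.sense();print(s["t"],s["tcp_pos"],s["finger_gap"])
```

```text
14.0 1.25 [518.39350921  91.71259319 158.73886205] -0.5085225826696533
scene 170 1 [525.  99. 178.] [525.  99. 178.]
scene 178 11 [510.  82. 180.] [531. 102. 186.]
scene 186 13 [522.  82. 186.] [532. 104. 193.]
scene 194 6 [516.  86. 194.] [533. 103. 200.]
scene 202 2 [524. 102. 203.] [526. 103. 204.]
side 178 17 [507.  80. 180.] [529.  88. 186.]
side 186 18 [504.  80. 186.] [530. 100. 193.]
side 194 25 [504.  76. 194.] [531.  95. 202.]
side 202 25 [503.  74. 202.] [531.  95. 210.]
1.35 [518.08335812  91.79915331 158.65098025] -0.08825922950377871
```

Run:
```python
from h import *
from cell import r,vision
import cv2
o=[]
for n,(u0,v0) in dict(scene=(325,140),side=(255,140)).items():
    c=vision.read_camera(n);a=c["frame"][v0:v0+55,u0:u0+50,::-1]
    o.append(cv2.resize(a,None,fx=7,fy=7,interpolation=0))
    M=R.from_euler("xyz",c["orientation"],degrees=True).as_matrix()
    q=c["mtx"]@(M.T@(np.array([518.3,91.5,144.4])-c["origin"]));q=(q[:2]/q[2]-[u0,v0])*7
    cv2.circle(o[-1],tuple(int(x) for x in q),4,(0,0,255),1)
cv2.imwrite("pics/c2.png",np.hstack(o))
cv2.imwrite("pics/w2.png",vision.read_camera("wrist")["frame"][:,:,::-1])
```

```text
(no output)
```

View pics/c2.png

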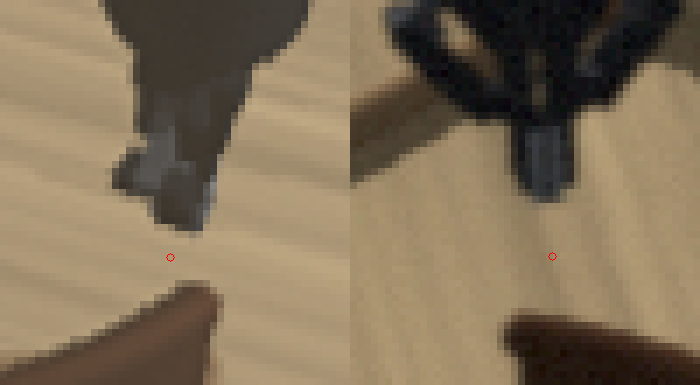

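View pics/w2.png

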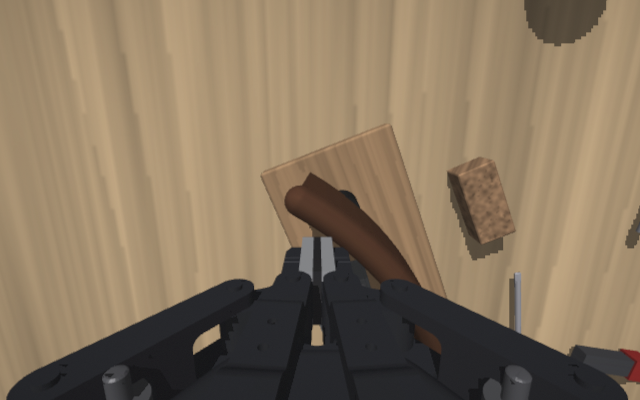

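Run:
```python
from h import *
from cell import r,vision
s=r.sense();c=vision.read_camera("wrist");np.savez("w2.npz",**c)
d=c["depth"];K=c["mtx"];v,u=np.mgrid[:400,:640]
p=np.stack([(u-K[0,2])/K[0,0]*d,(v-K[1,2])/K[1,1]*d,d],-1)
T=c["tool_from_camera"];t=p@T[:3,:3].T+T[:3,3]
W=t@R.from_euler("xyz",s["eef_rot"],degrees=True).as_matrix().T+s["tcp_pos"]
print(T.round(2));print(s["tcp_pos"],s["joint_pos"])
for y,x in((238,308),(240,327),(245,308),(260,310),(260,328),(275,310)):print("finger",x,y,d[y,x],t[y,x].round(1),W[y,x].round(1))
for y,x in((200,300),(220,335),(250,370),(275,400),(350,430),(150,380),(180,270),(100,200),(180,480),(50,300)):print("scene",x,y,d[y,x],W[y,x].round(1))
```

```text
[[   0.     -0.26    0.97 -159.59]
 [   1.      0.     -0.      0.82]
 [  -0.      0.97    0.26  -65.84]
 [   0.      0.      0.      1.  ]]
[517.61282825  91.90315774 158.37687337] [  9.96203801  20.34620801 -27.62694107 109.64449251  11.64676225
  52.80762134 -23.29762738]
finger 308 238 145.46909 [-23.4  -3.1 -11.9] [514.5 103.8 181.8]
finger 327 240 142.94505 [-26.    5.3 -12. ] [522.9 103.9 184.4]
finger 308 245 137.58553 [-31.6  -2.9 -11.9] [514.7 103.8 190. ]
finger 310 260 124.03767 [-45.7  -1.8 -11.7] [515.9 103.6 204. ]
finger 328 260 124.82039 [-44.9   5.1 -11.4] [522.8 103.3 203.3]
finger 310 275 116.52581 [-53.9  -1.6  -9.8] [516.1 101.7 212.3]
scene 300 200 212.20529 [507.4 103.  113. ]
scene 335 220 216.99304 [530.5  88.9 111.7]
scene 370 250 222.24649 [554.8  67.4 112. ]
scene 400 275 227.97615 [576.8  48.1 111.2]
scene 430 350 102.25771 [554.2  85.7 231.3]
scene 380 150 297.4261 [576.1 125.3  18.7]
scene 270 180 304.5535 [474.3  97.3  18.9]
scene 200 100 302.6185 [409.3 169.7   1.7]
scene 480 180 294.84943 [666.4  99.3  28.2]
scene 300 50 292.16473 [503.  212.8   0.9]
```

```bash
python3 - <<'E'
from h import *
for n,(u0,u1,v0,v1) in dict(scene=(270,330,150,200),side=(295,370,100,160)).items():
    P=cloud(np.load(n+"0.npz"))[v0:v1,u0:u1].reshape(-1,3)
    q=P[(abs(P[:,0]-650)<35)&(abs(P[:,1])<70)&(P[:,2]>125)]
    for z in range(125,300,8):
        t=q[(q[:,2]>=z)&(q[:,2]<z+8)]
        if len(t):print(n,z,len(t),t.min(0).round(),t.max(0).round())
E
python3 - <<'E'
from h import *
for n,px in dict(scene=[(293,190),(293,180),(297,165),(300,150),(298,120)],side=[(312,145),(356,145),(350,150),(333,120),(333,80)]).items():
    c=np.load(n+"0.npz");P=cloud(c)
    for u,v in px:print(n,u,v,c["depth"][v,u],P[v,u].round())
    M=R.from_euler("xyz",c["orientation"],degrees=True).as_matrix()
    q=c["mtx"]@(M.T@(np.array([650,0,214])-c["origin"]));print(q[:2]/q[2])
E
```

```text
scene 293 190 1057.0996 [721.  12. 312.]
scene 293 180 1032.9506 [716.  11. 344.]
scene 297 165 1034.6946 [686.   9. 362.]
scene 300 150 1001.23206 [678.  14. 406.]
scene 298 120 913.6571 [685.  16. 507.]
[300.60709392 189.27371338]
side 312 145 1316.8535 [588.  -4. 289.]
side 356 145 1927.9862 [879. 491.   7.]
side 350 150 1336.656 [693. -19. 266.]
side 333 120 1253.8943 [638. -37. 371.]
side 333 80 1198.0635 [639. -34. 477.]
[333.48673947 165.11763859]
```

Call:
{"api": "servo_tool", "payload": {
  "steps": "0 0 -0.2 0 0 0; 0 0 -0.4 0 0 0; 0 0 -0.6 0 0 0; 0 0 -0.7 0 0 0; 0 0 -0.75 0 0 0; 0 0 -0.75 0 0 0; 0 0 -0.75 0 0 0; 0 0 -0.75 0 0 0"
}}

```text
t: 2.22
tcp_pos: [517.8, 92.0, 128.5]
eef_rot: [-101.8, 89.9, 168.2]
contact_force: [0.6, -0.1, 0.3]
finger_gap: 0.2
```

```bash
cat > look.py <<'E'
import sys
from h import *
from cell import r,vision
F=[];
for i in range(4):
    s=r.sense();F.append(np.r_[s["tcp_pos"],s["contact_force"]])
    c=vision.read_camera(["scene","side","wrist","wrist"][i])
    if i<2:
        P=cloud(c).reshape(-1,3);x,y,z=s["tcp_pos"]
        q=P[(np.hypot(P[:,0]-x,P[:,1]-y)<18)]
        h,e=np.histogram(q[:,2],np.arange(40,260,6));print(["scene","side"][i],[(int(a),int(b)) for a,b in zip(e,h) if b])
print(np.array(F).round(1),s["t"],s["finger_gap"])
# crest height from wrist
d=c["depth"];K=c["mtx"];v,u=np.mgrid[:400,:640]
p=np.stack([(u-K[0,2])/K[0,0]*d,(v-K[1,2])/K[1,1]*d,d],-1);T=c["tool_from_camera"]
W=(p@T[:3,:3].T+T[:3,3])@R.from_euler("xyz",s["eef_rot"],degrees=True).as_matrix().T+s["tcp_pos"]
np.save("W.npy",W)
import cv2
cv2.imwrite(f"pics/{sys.argv[1]}.png",c["frame"][:,:,::-1])
E
python3 look.py w3
```

```text
scene [(40, 8), (46, 6), (52, 10), (58, 10), (64, 8), (70, 9), (76, 7), (82, 12), (88, 7), (94, 8), (100, 16), (106, 50), (112, 16), (142, 2), (148, 4), (154, 9), (160, 9), (166, 2), (172, 3), (184, 3), (190, 3), (196, 7), (202, 2), (208, 4), (214, 2), (220, 1)]
side [(40, 12), (46, 15), (52, 8), (58, 12), (64, 11), (70, 11), (76, 14), (82, 14), (88, 12), (94, 13), (100, 15), (106, 24), (112, 17), (142, 1), (148, 6), (154, 15), (160, 18), (166, 12), (172, 18), (178, 14), (184, 19), (190, 17), (196, 17), (202, 19), (208, 8), (214, 7), (220, 8), (226, 10), (232, 10), (238, 6), (244, 11), (250, 16)]
[[ 5.178e+02  9.200e+01  1.285e+02  6.000e-01 -1.000e-01  3.000e-01]
 [ 5.178e+02  9.200e+01  1.286e+02 -9.000e-01 -9.000e-01  4.000e-01]
 [ 5.179e+02  9.200e+01  1.286e+02  3.000e-01  7.000e-01  6.000e-01]
 [ 5.178e+02  9.190e+01  1.286e+02 -2.000e-01 -1.000e-01  6.000e-01]] 2.3667 -0.258684026807855
```

View pics/w3.png

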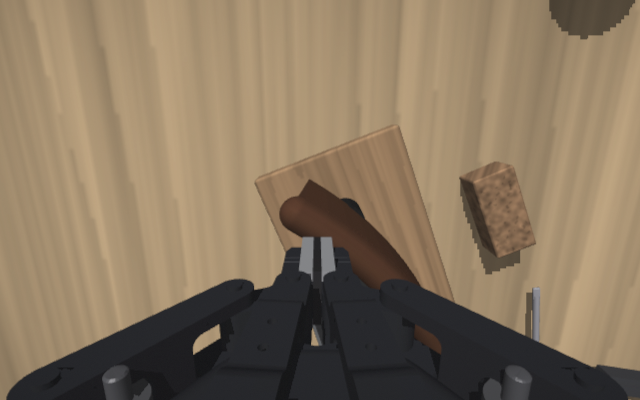

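Call:
{"api": "servo_tool", "payload": {
  "steps": "0 0 -0.05 0 0 0; 0 0 -0.1 0 0 0; 0 0 -0.15 0 0 0; 0 0 -0.2 0 0 0; 0 0 -0.2 0 0 0; 0 0 -0.2 0 0 0"
}}

```text
t: 2.92
tcp_pos: [517.6, 91.9, 120.4]
eef_rot: [-93.1, 89.9, 176.9]
contact_force: [0.8, 0.4, 0.5]
finger_gap: -0.1
```

```bash
python3 look.py w4
python3 - <<'E'
import numpy as np
W=np.load("W.npy")
for x,y in((290,212),(300,205),(325,230),(350,240),(380,275),(308,238),(327,238)):print(x,y,W[y,x].round(1))
E
```

```text
scene [(40, 12), (46, 4), (52, 7), (58, 9), (64, 7), (70, 6), (76, 11), (82, 8), (88, 8), (94, 10), (100, 15), (106, 48), (112, 13), (136, 1), (142, 8), (148, 10), (154, 7), (160, 1), (166, 1), (172, 2), (178, 3), (184, 7), (190, 1), (196, 5), (202, 2)]
side [(40, 9), (46, 13), (52, 15), (58, 12), (64, 11), (70, 10), (76, 13), (82, 14), (88, 11), (94, 12), (100, 17), (106, 23), (112, 17), (118, 1), (136, 2), (142, 10), (148, 16), (154, 18), (160, 13), (166, 15), (172, 17), (178, 14), (184, 23), (190, 16), (196, 12), (202, 5), (208, 4), (214, 11), (220, 13), (226, 9), (232, 9), (238, 12), (244, 17), (250, 10)]
[[ 5.176e+02  9.190e+01  1.204e+02  8.000e-01  4.000e-01  5.000e-01]
 [ 5.177e+02  9.200e+01  1.205e+02 -2.000e-01  1.000e-01 -4.000e-01]
 [ 5.178e+02  9.200e+01  1.206e+02 -2.000e-01  1.000e-01 -6.000e-01]
 [ 5.178e+02  9.200e+01  1.206e+02 -4.000e-01 -2.000e-01  1.000e-01]] 3.0667 -0.1875712111028069
290 212 [504.  105.9 110.9]
300 205 [509.4 108.9 107.5]
325 230 [523.2  95.7 111.7]
350 240 [537.4  88.5 108.4]
380 275 [554.8  68.5 111.9]
308 238 [514.7 103.6 143.4]
327 238 [523.3 103.7 143.6]
```

Call:
{"api": "servo_tool", "payload": {
  "steps": "0 0 -0.1 0 0 0; 0 0 -0.2 0 0 0; 0 0 -0.3 0 0 0; 0 0 -0.4 0 0 0; 0 0 -0.5 0 0 0; 0 0 -0.5 0 0 0; 0 0 -0.5 0 0 0; 0 0 -0.5 0 0 0"
}}

```text
t: 3.78
tcp_pos: [517.9, 92.0, 100.7]
eef_rot: [-107.0, 90.0, 163.0]
contact_force: [-0.1, 0.7, 0.8]
finger_gap: 0.1
```

```bash
python3 look.py w5
python3 - <<'E'
import numpy as np
W=np.load("W.npy")
for x,y in((290,212),(280,230),(300,205),(345,250),(380,275),(308,238),(327,238)):print(x,y,W[y,x].round(1))
E
```

```text
scene [(40, 8), (46, 6), (52, 9), (58, 9), (64, 9), (70, 10), (76, 4), (82, 12), (88, 8), (94, 11), (100, 15), (106, 28), (112, 11), (118, 3), (124, 6), (130, 9), (136, 3), (142, 1), (148, 1), (154, 2), (160, 3), (166, 7), (172, 2), (178, 3), (184, 3), (190, 1)]
side [(40, 6), (46, 15), (52, 13), (58, 12), (64, 12), (70, 10), (76, 12), (82, 13), (88, 9), (94, 15), (100, 15), (106, 25), (112, 16), (118, 4), (124, 10), (130, 15), (136, 17), (142, 19), (148, 18), (154, 11), (160, 18), (166, 16), (172, 17), (178, 5), (184, 6), (190, 8), (196, 11), (202, 10), (208, 7), (214, 7), (220, 13), (226, 16), (232, 7)]
[[ 5.179e+02  9.200e+01  1.007e+02 -1.000e-01  7.000e-01  8.000e-01]
 [ 5.180e+02  9.210e+01  1.008e+02 -2.000e-01 -3.000e-01  1.000e-01]
 [ 5.181e+02  9.200e+01  1.009e+02  2.000e-01  6.000e-01 -4.000e-01]
 [ 5.181e+02  9.200e+01  1.009e+02  2.000e-01  2.000e-01 -4.000e-01]] 3.9333 -0.04338707758531644
290 212 [505.5 110.2 105.3]
280 230 [500.8 102.3 109.7]
300 205 [508.6 103.5  68.8]
345 250 [531.4  99.5 127.5]
380 275 [551.5  77.4 108.8]
308 238 [515.  104.1 124.9]
327 238 [523.5 104.1 124.8]
```

Call:
{"api": "servo_tool", "payload": {
  "steps": "0 0 -0.05 0 0 0; 0 0 -0.1 0 0 0; 0 0 -0.15 0 0 0; 0 0 -0.2 0 0 0; 0 0 -0.25 0 0 0; 0 0 -0.3 0 0 0; 0 0 -0.3 0 0 0; 0 0 -0.3 0 0 0"
}}

```text
t: 4.65
tcp_pos: [518.2, 92.0, 89.0]
eef_rot: [164.5, 90.0, 74.5]
contact_force: [-0.7, -0.6, 3.8]
finger_gap: -0.2
```

```bash
python3 look.py w6
python3 - <<'E'
import numpy as np
W=np.load("W.npy")
for x,y in((285,230),(380,275),(400,300),(308,238),(327,238)):print(x,y,W[y,x].round(1))
q=W[(W[...,2]>85)&(W[...,2]<114)];
for x0 in(550,560,570,580):
    t=q[(abs(q[:,0]-x0)<4)];print(x0,len(t),np.percentile(t[:,2],[95,99]) if len(t) else 0)
E
```

```text
scene [(40, 12), (46, 6), (52, 6), (58, 9), (64, 10), (70, 7), (76, 6), (82, 11), (88, 8), (94, 13), (100, 26), (106, 9), (112, 5), (118, 9), (124, 3), (130, 2), (142, 1), (148, 4), (154, 8), (166, 3), (172, 1), (178, 1), (184, 1)]
side [(40, 12), (46, 8), (52, 14), (58, 8), (64, 13), (70, 13), (76, 14), (82, 11), (88, 12), (94, 16), (100, 20), (106, 13), (112, 9), (118, 15), (124, 16), (130, 17), (136, 14), (142, 17), (148, 15), (154, 20), (160, 15), (166, 11), (172, 9), (178, 7), (184, 7), (190, 11), (196, 7), (202, 5), (208, 14), (214, 20), (220, 8)]
[[ 5.182e+02  9.200e+01  8.900e+01 -7.000e-01 -6.000e-01  3.800e+00]
 [ 5.182e+02  9.200e+01  8.900e+01 -9.000e-01 -7.000e-01  4.000e+00]
 [ 5.182e+02  9.200e+01  8.910e+01 -5.000e-01  1.000e-01  2.900e+00]
 [ 5.182e+02  9.200e+01  8.910e+01 -3.000e-01 -3.000e-01  3.100e+00]] 4.8 -0.18344729211816344
285 230 [503.9 104.4 103.4]
380 275 [550.5  80.  101.9]
400 300 [543.4 105.  164.3]
308 238 [515.  103.7 111.9]
327 238 [523.6 104.1 112.9]
550 365 [104.9562521  105.76255682]
560 60 [97.17536199 97.44490624]
570 142 [106.63644739 106.76980643]
580 184 [105.74738506 105.96303646]
```

Call:
{"api": "servo_tool", "payload": {
  "steps": "0.15 -0.12 0.04 0 0 0; 0.35 -0.27 0.05 0 0 0; 0.53 -0.41 0.05 0 0 0; 0.70 -0.56 0.05 0 0 0; 0.86 -0.71 0.05 0 0 0; 1.02 -0.87 0.05 0 0 0; 1.18 -1.03 0.05 0 0 0; 1.33 -1.20 0.05 0 0 0; 1.33 -1.20 0.05 0 0 0; 1.33 -1.20 0.05 0 0 0"
}}

```text
t: 5.68
tcp_pos: [572.4, 42.5, 91.1]
eef_rot: [66.4, 89.9, -23.7]
contact_force: [1.3, -1.6, 2.1]
finger_gap: -0.1
```

Call:
{"api": "servo_tool", "payload": {
  "steps": "0.13 -0.17 -0.01 0 0 0; 0.26 -0.34 -0.03 0 0 0; 0.39 -0.51 -0.05 0 0 0; 0.52 -0.68 -0.08 0 0 0; 0.63 -0.87 -0.12 0 0 0; 0.74 -1.07 -0.17 0 0 0; 0.85 -1.27 -0.22 0 0 0; 0.95 -1.47 -0.27 0 0 0; 0.95 -1.47 -0.27 0 0 0; 0.95 -1.47 -0.27 0 0 0"
}}

```text
t: 6.52
tcp_pos: [611.1, -18.7, 80.2]
eef_rot: [42.5, 89.8, -47.7]
contact_force: [1.0, -2.5, 2.2]
finger_gap: 0.3
```

```bash
python3 look.py w7 | tail -4
python3 - <<'E'
import cv2
from cell import vision
a=[cv2.resize(vision.read_camera(n)["frame"][v:v+80,u:u+130,::-1],None,fx=5,fy=3.5,interpolation=2) if 0 else cv2.resize(vision.read_camera(n)["frame"][v:v+70,u:u+140,::-1],None,fx=4,fy=4,interpolation=2) for n,u,v in(("scene",225,165),("side",250,165))]
import numpy as np
cv2.imwrite("pics/c7.png",np.vstack(a))
E
```

```text
[[611.1 -18.7  80.2   1.   -2.5   2.2]
 [610.9 -18.2  80.4   0.8  -2.4   2.7]
 [610.8 -17.7  80.5   1.1  -2.6   3.3]
 [610.7 -17.3  80.6   0.7  -3.1   3.4]] 6.6667 -0.023073870384892357
```

View pics/c7.png

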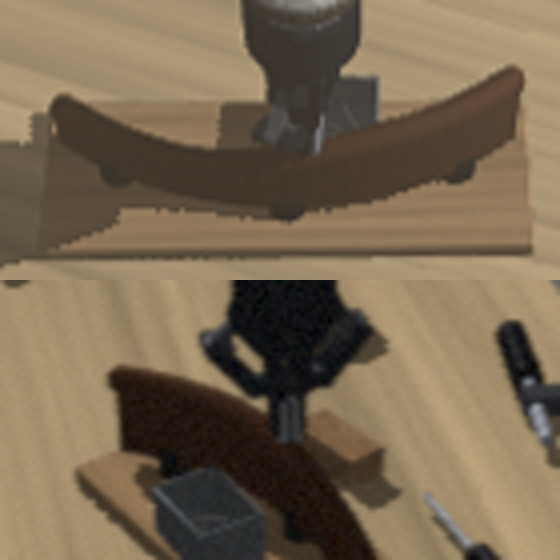

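Call:
{"api": "servo_tool", "payload": {
  "steps": "0.08 -0.20 -0.06 0 0 0; 0.16 -0.41 -0.12 0 0 0; 0.24 -0.62 -0.18 0 0 0; 0.31 -0.82 -0.24 0 0 0; 0.36 -1.04 -0.29 0 0 0; 0.41 -1.26 -0.34 0 0 0; 0.46 -1.48 -0.38 0 0 0; 0.51 -1.69 -0.42 0 0 0; 0.51 -1.69 -0.42 0 0 0; 0.51 -1.69 -0.42 0 0 0"
}}

```text
t: 7.65
tcp_pos: [631.1, -86.6, 63.7]
eef_rot: [34.9, 89.8, -55.3]
contact_force: [0.2, -2.5, 2.8]
finger_gap: 0.1
```

Call:
{"api": "servo_tool", "payload": {
  "steps": "0.03 -0.25 -0.03 0 0 0; 0.06 -0.5 -0.06 0 0 0; 0.07 -0.75 -0.08 0 0 0; 0.07 -0.95 -0.08 0 0 0; 0.06 -1.15 -0.08 0 0 0; 0.05 -1.35 -0.08 0 0 0; 0.04 -1.55 -0.08 0 0 0; 0.03 -1.77 -0.08 0 0 0; 0.03 -1.77 -0.08 0 0 0; 0.03 -1.77 -0.08 0 0 0"
}}

```text
t: 8.48
tcp_pos: [632.0, -159.8, 60.5]
eef_rot: [22.2, 89.7, -68.1]
contact_force: [0.2, -1.7, 2.0]
finger_gap: 0.0
```

Call:
{"api": "servo_tool", "payload": {
  "steps": "-0.03 -0.2 0 0 0 0; -0.07 -0.4 0 0 0 0; -0.12 -0.6 0 0 0 0; -0.16 -0.78 0 0 0 0; -0.17 -0.8 0 0 0 0; -0.17 -0.8 0 0 0 0; -0.17 -0.8 0 0 0 0; -0.17 -0.8 0 0 0 0; -0.17 -0.8 0 0 0 0"
}}

```text
t: 9.23
tcp_pos: [625.0, -192.1, 60.5]
eef_rot: [17.3, 89.7, -73.1]
contact_force: [-0.0, -1.8, 1.9]
finger_gap: 0.2
```

```bash
python3 look.py w8
python3 - <<'E'
import cv2
from cell import vision
import numpy as np
a=[cv2.resize(vision.read_camera(n)["frame"][v:v+90,u:u+170,::-1],None,fx=3.3,fy=3.3,interpolation=2) for n,u,v in(("scene",215,160),("side",240,180))]
cv2.imwrite("pics/c8.png",np.vstack(a))
E
```

```text
scene [(40, 6), (46, 7), (52, 7), (58, 8), (64, 7), (70, 25), (76, 10), (82, 7), (88, 10), (94, 11), (100, 7), (106, 8), (112, 5), (118, 4), (124, 16), (130, 8), (136, 4), (142, 4), (148, 1), (154, 5), (160, 2)]
side [(40, 11), (46, 16), (52, 5), (58, 3), (64, 4), (70, 26), (76, 15), (82, 14), (88, 16), (94, 24), (100, 15), (106, 23), (112, 14), (118, 18), (124, 29), (130, 24), (136, 9), (142, 11), (148, 12), (154, 11), (160, 10), (166, 9), (172, 11), (178, 12), (184, 22), (190, 1)]
[[ 6.250e+02 -1.921e+02  6.050e+01 -0.000e+00 -1.800e+00  1.900e+00]
 [ 6.250e+02 -1.920e+02  6.050e+01 -1.000e-01 -1.600e+00  3.300e+00]
 [ 6.251e+02 -1.918e+02  6.050e+01 -6.000e-01 -1.400e+00  2.300e+00]
 [ 6.251e+02 -1.918e+02  6.050e+01 -3.000e-01 -1.600e+00  2.500e+00]] 9.3833 -0.23620775925135948
```

View pics/c8.png

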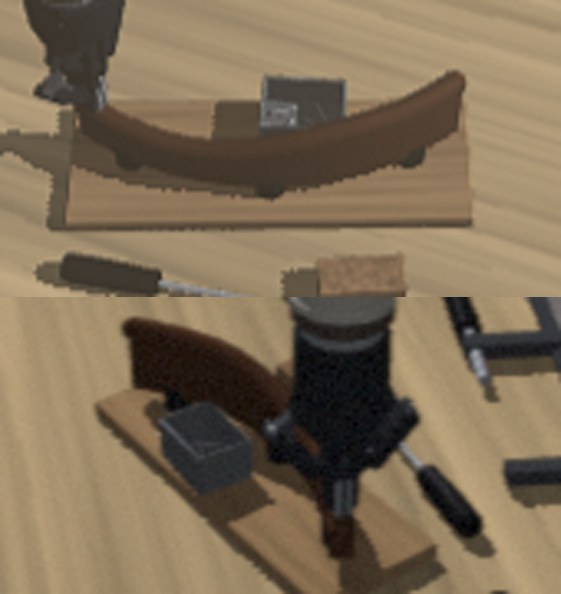

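```bash
python3 -c "
from cell import ticket
print(ticket.finish_job())"
```

```text
the job is handed in; nothing more can be done
None
```

I ran the shut fingertips along the apron's edge from the tall end to the low end. I handed the job in at about 9.4 s with them still resting at the low end; no verdict was reported.

- **Force:** at each stop along the way the vertical push read 1.9–4.0 N, with up to about 3 N of sideways drag. The last readings were 1.9–3.3 N vertical and about 1.6 N sideways, at TCP (625, -192, 60.5). My estimate of edge_9 is (625, -192) in plan.
- **Press depth:** about 4–7 mm, against the 14 mm end stop. I measured it only at the tall end (6–7 mm) and estimated it elsewhere.
- **Contact:** I read the force only at the end of each move, so touching all the way between stops is inferred. The final pictures show the tips on the wood at the low end. The tub, sanding block and nearby screwdriver look undisturbed; I did not re-check the glue bottle, mug, mallet or bent arm.

**One check disagreed with the spec:** the fingertips are about 17 mm behind the reported TCP, not 14 mm ahead of it. I first saw this in all three cameras, and contact confirmed it: the tips touched about 31 mm lower in reported TCP height than expected. I set heights from the felt contact. If the judge takes the grasp point from the reported TCP rather than from the real fingers, the height condition (13–45 mm above the edge) would fail.

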